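# Load yerba tins into the sprung dispenser

## Task

Load the green-lidded tin and then the copper-lidded tin into the spring-loaded dispenser, one at a time: set each lid up on the orange lips and push it down until the lips click shut over it, so that the copper one ends on top. Push no harder than it needs, because the dispenser cracks if it is forced, and leave the white-lidded tin and the other things alone.

Things in the scene. Friction and masses are not known exactly. Their poses are not given: they have to be found in the camera images.
- dispenser: spring-loaded tin dispenser: dark steel foot 110 x 100 x 8 mm fixed to the table, on it a clear-walled well open at the top. Origin: centre of the foot's underside, z up, well centred on z, 48 mm wide inside along y (its walls flare to 58 mm in the top 5 mm), 46 mm along x. Two orange sprung lips at -x and +x face each other. Its plastic cracks if pressed with more than about 24 N in all
- foot_top (a point): centre of the foot's top face, 8 mm above its underside. With the barrel right down the lips' flat undersides are 62 mm and the well's rim 76 mm above the foot's underside; but the barrel (well, lips, follower) is clamped on the foot 0 to 14 mm higher than that: not measured, different each time
- foot_edge (a point): middle of the foot's front (-x) edge, top face. Inside the well a follower plate on a spring (2 N at the top, 100 N/m) pushes tins up against the lips. Empty, its top is 1 mm below the lips' undersides; it goes down 44.6 mm to a hard stop: with two tins in, only about 1.6 mm is left beyond the snap
- lip_front (a joint): the -x lip, 20 mm wide along y: 0 = shut, growing outwards to 0.007 m; sprung shut (1.4 N, 350 N/m). Shut, the lips leave 38 mm between them; their sloping tops flare to 54 mm at 14 mm above their undersides: a tin set in the mouth rests on the slopes, its underside about 6 mm above the lips' undersides and 8 mm below the rim
- lip_back (a joint): the +x lip, its mirror image, same values. Everything inside is slippery: about 5 N spreads both lips, about 8 N brings the second tin to the snap; once the tin's top is below their undersides they snap shut over it and hold it down. A tin let go before the snap is pushed back up by the spring
- tin_green: round closed aluminium tin of yerba with a green lid, 44 mm in diameter, 22 mm high, about 45 g; origin at the centre of its underside, z up. Goes in first
- tin_copper: round closed aluminium tin of yerba with a copper-coloured lid, 44 mm in diameter, 22 mm high, about 45 g; origin at the centre of its underside, z up. Goes in second, on top of the green one
- tin_white: round closed aluminium tin of yerba with a white lid, 44 mm in diameter, 22 mm high, about 45 g; origin at the centre of its underside, z up. Not to be loaded or moved
- jar: closed white ceramic jar with a blue lid, 90 mm in diameter, 120 mm high; origin at the centre of its underside; leave alone
- mate: dark wooden mate gourd standing upside down, 80 mm in diameter, 88 mm high; origin at the centre of its underside; leave alone
- spoon: steel spoon lying flat, 170 mm long along its x; leave alone
- herb: terracotta pot with a herb, 108 mm in diameter, 185 mm high with leaves; origin at the centre of its underside; leave alone
- trowel: flat trowel with a wooden handle lying flat, 240 mm long along its x; leave alone
Not all that is in view belongs to the job. What is shaped like the tin_copper but pink, purple or yellow is not meant.

How it is judged:
By the outcome, as a careful person would: the job done as asked, in the order asked, and still so for the second after the job is handed in, with the robot touching nothing.
It also fails if it takes over 72 s, if anything falls off the work surface, if the arm or the gripper's body presses on something with over 40 N, if the wrist force passes 120 N, or if a joint passes its speed limit or range.

## Robot

A 6-joint arm with a two-finger parallel gripper is mounted at the origin on the work surface. World frame = base frame: x ahead of the robot, y to its left, z up, the work surface at z = 0. Lengths are in mm, angles in rad, forces in N, time in s.
With the tool pointing down it reaches from about 275 to 750 mm from the base axis. Payload 10.2 kg.
Tool frame: the origin (TCP) lies on the front face of the gripper's body, between the roots of the fingers; the fingertips stand 73 mm ahead of it and the grasp point (between the pads) lies 54 mm ahead of it; z points along the fingers, y is the line along which they close (so a half turn about z gives the same grasp; the last joint's range is limited). The gripper opens to 85 mm and grips with 20 to 120 N. Pads are 22 mm wide; open, the fingers measure 114 mm over their backs; the gripper's body (76 mm by 85 mm) begins 54 mm behind the grasp point. The pads swing forward as they close: fully open they stand 13 mm farther back than shut.
Start: joints at [0.91, 0.313, 1.498, -0, 1.331, -0.223], TCP at [222.586, 475.486, 303.894] pointing down, gripper open.
Joint ranges: [-2.94, 2.94], [-0.97, 2.17], [0.19, 2.56], [-1.23, 4.37], [0.02, 3.11], [-2.88, 2.88]. Speed limits (rad/s): [2.39, 2.39, 3.01, 3.14, 3.14, 3.14].

## Interface

Orientations are given as a unit quaternion [w, x, y, z].
In Python, from rig import * gives the robot as it stands.
- The arm moves only by the tool step_arm, never from a script. Its argument "plan" is a list of rows, each an object with "offset": the shift along the tool's x, y, z in cm, a list of three; "rot": the turn, a rotation vector about the tool's x, y, z in degrees, a list of three; "gripper": the finger opening in cm, from 0 to 8.54. In form: [{"offset": [x, y, z], "rot": [wx, wy, wz], "gripper": gripper}, ...]. A call has 1 to 12 rows; each row is the pose to reach, as a shift and turn from the pose commanded when the call began, along the tool's axes at that moment; what a row does not reach only later rows make up. A row lasts 1/10 s, in which the tool goes at most 50 mm and 8.59 degrees, less where a joint would pass 70% of its speed; a pose out of reach is approached as far as the arm can. A call with a gripper value outside its range is refused whole. The fingers move at their own pace and stop on an object; "squeeze" is the grip in N (left out, the last holds). Time passes only in rows, so rows that repeat a pose let the fingers close. It gives the time, the measured TCP pose, the force, the opening and the grip force at its end, in the units of the state.
- sense(): the state, without advancing time (a new reading comes with each control period).
- capture(name): name is "side" or "top"; returns a dict with "color" (400x640x3 uint8, red, green, blue), "depth" (400x640 float32, mm along the optical axis (not along the pixel's ray), 0 where there is no reading), "vertical_fov" (degrees; the focal length in pixels is half the picture's height over the tangent of half this angle, whatever the lens; pixels are square), "cx", "cy" (the principal point, pixels), "rvec" (rotation vector, rad) and "tvec" (3), from world to camera coordinates, as OpenCV has them. Camera axes: x right, y down, z forward; pixel columns grow to the right and rows downward; lengths in mm; the calibration is good to about 2 mm. A picture is of the moment at which its call begins.
- finish_job(): hands the job in; it is judged then, once.
The state is a dict: "time_s": time; "joints": joint angles; "dq": joint speeds; "tau": joint torques, N m; "eef_pos": TCP position; "ee_rot": TCP orientation; "force": force on the tool from outside, world axes, zero at the start; "wrist_torque": the same for the moment, N m; "grip_width": opening from 0.0 (shut) to 1.0 (fully open); "grip_force": force on a finger pad.
Only numpy, scipy, OpenCV 4.12 (cv2) and the standard library are available. Lean on these libraries where they do the work, as an engineer would, in place of code of your own. Each camera call takes 0.05 s, during which the arm holds its last target. There are 200 camera calls.

## Working session

There is one attempt and no reset: what is moved stays moved. The work goes in short steps, Python scripts to look and compute and a tool call to move; the robot and the scene stay as the last step left them, time stands still between calls to the robot, and variables do not carry over. Pictures are saved under pics/ and viewed, at most 10 in all, crops included, and the job is handed in when it is done.

Besides the shell and the picture viewer there is one more tool, called after "Emit:" in YAML: its name, and indented under it one key for each argument. step_arm: Moves the arm, as the interface text tells. Its arguments: {"type":"object","properties":{"plan":{"type":"array"},"squeeze":{"type":"number"}},"required":["plan"]}

```bash
mkdir -p pics
cat > h.py <<'E'
from rig import *
import numpy as np, cv2
def cam(n):
    c=capture(n); c['R']=cv2.Rodrigues(np.array(c['rvec'],float))[0]; c['t']=np.array(c['tvec'],float).ravel()
    c['f']=200/np.tan(np.radians(c['vertical_fov'])/2); return c
def ray(c,u,v):
    d=c['R'].T@np.array([(u-c['cx'])/c['f'],(v-c['cy'])/c['f'],1.]); return -c['R'].T@c['t'],d
def onz(c,u,v,z):
    o,d=ray(c,u,v); return o+d*(z-o[2])/d[2]
def pts(c):
    v,u=np.mgrid[0:400,0:640]; D=c['depth']
    P=np.stack([(u-c['cx'])/c['f']*D,(v-c['cy'])/c['f']*D,D],-1)
    return (P-c['t'])@c['R']
def proj(c,p):
    q=c['R']@np.array(p,float)+c['t']; return q[0]/q[2]*c['f']+c['cx'],q[1]/q[2]*c['f']+c['cy']
E
python3 - <<'E'
from h import *
for n in('top','side'):
    c=cam(n); cv2.imwrite(f'pics/{n}0.png',c['color'][...,::-1]); print(n,c['f'],ray(c,320,200), (c['depth']>0).mean())
print(sense())
E
```

```text
top 370.30274568761956 (array([ 523.60857791,  -54.56168229, 1049.04458603]), array([ 0.03651952,  0.01910749, -0.99916867])) 0.99592578125
side 390.8062657705451 (array([  42.26403419, -716.43274202,  612.03933571]), array([ 0.53913781,  0.64357908, -0.54337104])) 0.99608984375
{'time_s': 0.1, 'joints': array([ 9.09629042e-01,  3.13395033e-01,  1.49830809e+00, -4.91557448e-08,
        1.33097051e+00, -2.23364542e-01]), 'dq': array([ 0.00052872, -0.00155176, -0.00374439,  0.00182848, -0.00122071,
        0.00043807]), 'tau': array([ 1.88198544e-03, -4.12903082e+01, -2.60142767e+01, -1.74560419e-04,
        3.01346467e-03, -3.42227554e-05]), 'eef_pos': array([222.48890074, 475.38567251, 303.41170651]), 'ee_rot': array([-2.31300752e-04,  2.17157305e-01,  9.76136472e-01, -4.88494097e-04]), 'force': array([-0.40761622,  0.12154367, -0.07089635]), 'wrist_torque': array([0.00803569, 0.03426537, 0.00283638]), 'grip_force': 0.0, 'grip_width': 0.9995210100798255}
```

View pics/top0.png

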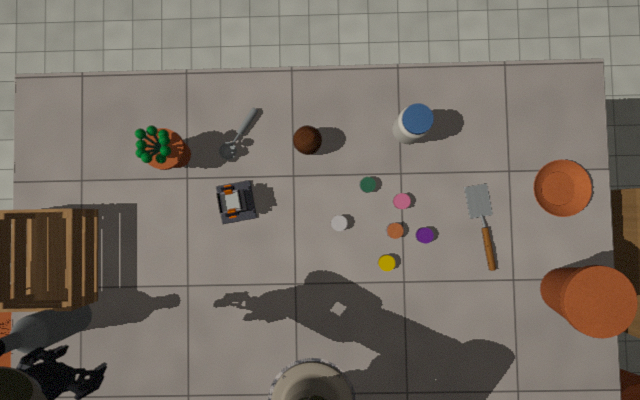

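View pics/side0.png

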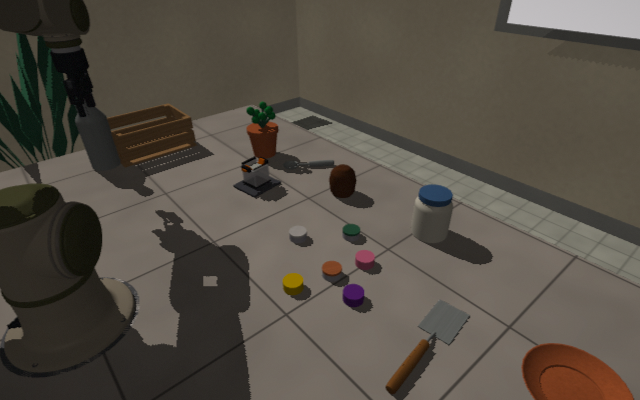

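The top view shows green at (369,184), copper (396,230), white (340,222), and the dispenser at (236,202) with its orange lips. Pink, purple and yellow are the decoys. The side view agrees.

Run:
```python
from h import *
for n in('top','side'):
    c=cam(n); im=c['color']; hsv=cv2.cvtColor(im,cv2.COLOR_RGB2HSV); P=pts(c)
    seeds=dict(green=(369,184),copper=(396,230),pink=(402,201),white=(340,222),yellow=(388,263),purple=(425,235)) if n=='top' else dict(green=(351,230),copper=(332,268),pink=(365,258),white=(298,233))
    for k,(u,v) in seeds.items():
        m=(np.abs(P[...,2]-22)<7); 
        h=hsv[v,u].astype(int); dh=np.abs((hsv[...,0].astype(int)-h[0]+90)%180-90)
        m&= (dh<10)&(hsv[...,1]>90) if k!='white' else (hsv[...,2]>150)&(hsv[...,1]<40)
        yy,xx=np.mgrid[0:400,0:640]; m&=np.hypot(xx-u,yy-v)<16
        # lid-like only
        ys,xs=np.nonzero(m); print(n,k,len(xs),onz(c,xs.mean(),ys.mean(),22)[:2].round(1), 'dep',np.median(P[m],0).round(1))
    if n=='top':
        Z=P[...,2]
        print('table z',np.median(Z[300:340,200:260]),np.median(Z[190:210,440:460]))
        reg=np.zeros((400,640),bool); reg[170:235,205:272]=1
        dark=reg&(Z>3)&(Z<14)&(np.hypot(P[...,0]-P[202,236,0],P[...,1]-P[202,236,1])<95)
        ys,xs=np.nonzero(dark&(hsv[...,2]<90)); print('foot px',len(xs))
        Q=np.array([onz(c,a,b,8)[:2] for a,b in zip(xs,ys)],np.float32); print(cv2.minAreaRect(Q))
        cv2.imwrite('pics/t1.png',cv2.resize(im[165:240,200:280,::-1],None,fx=7,fy=7,interpolation=cv2.INTER_NEAREST))
        org=reg&(dh*0==0)&(hsv[...,0]<18)&(hsv[...,1]>140)&(hsv[...,2]>90)
        nl,lab,st,ce=cv2.connectedComponentsWithStats(org.astype(np.uint8))
        for i in range(1,nl): print('lip',st[i,4],ce[i].round(1),onz(c,*ce[i],80)[:2].round(1),np.median(P[lab==i],0).round(1))
        print(np.histogram(Z[reg],bins=np.arange(-5,110,5)))
    else:
        cv2.imwrite('pics/s1.png',cv2.resize(im[145:200,225:290,::-1],None,fx=9,fy=9,interpolation=cv2.INTER_CUBIC))
```

```text
top green 164 [ 602.  -167.6] dep [ 602.6 -167.8   22.6]
top copper 201 [ 473.2 -239. ] dep [ 473.7 -239.5   22.5]
top pink 201 [ 554.3 -260.3] dep [ 553.9 -259.9   22.3]
top white 190 [497.1 -83.9] dep [496.6 -83.5  22. ]
top yellow 209 [ 384.9 -213.6] dep [ 384.5 -213.4   22.1]
top purple 203 [ 458.6 -320.6] dep [ 458.6 -320.8   22.2]
table z 0.02394067391945258 0.3615478015022421
foot px 615
((565.8179931640625, 175.51858520507812), (108.8185043334961, 151.4576873779297), 8.760555267333984)
lip 13 [226.8 185.6] [602.1 208.7] [602.  210.5  73.3]
lip 35 [227.6 191.4] [586.7 206.6] [587.9 207.3  75.7]
lip 28 [231.  210.7] [535.9 198.3] [535.2 199.8  77.4]
lip 14 [232.8 216.4] [520.8 193.7] [520.5 198.8  72.9]
(array([1391, 1584,  515,   96,   28,    7,    9,    8,   10,    8,    9,
         12,   14,  166,  164,   75,  188,   35,    0,    0,    0,    0]), array([ -5,   0,   5,  10,  15,  20,  25,  30,  35,  40,  45,  50,  55,
        60,  65,  70,  75,  80,  85,  90,  95, 100, 105]))
side green 153 [ 597.3 -171.9] dep [ 597.6 -171.4   21.6]
side copper 249 [ 468.5 -243. ] dep [ 468.7 -242.6   21.5]
side pink 227 [ 549.2 -264.8] dep [ 550.  -264.4   21.7]
side white 0 [nan nan] dep [nan nan nan]<stdin>:11: RuntimeWarning: Mean of empty slice.
  ret = ret.dtype.type(ret / rcount)
  return _methods._mean(a, axis=axis, dtype=dtype,
  ret = um.true_divide(
```

View pics/t1.png

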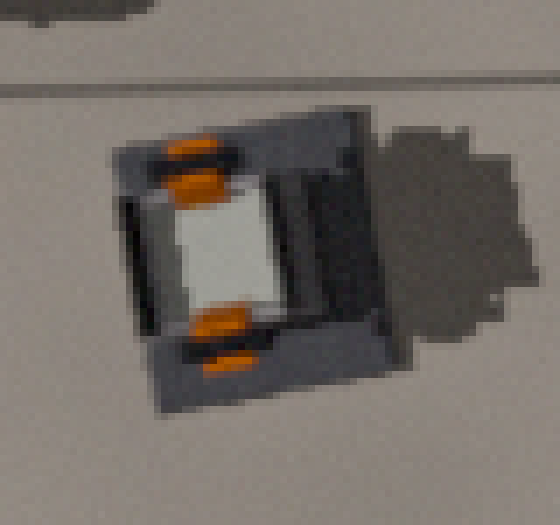

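View pics/s1.png

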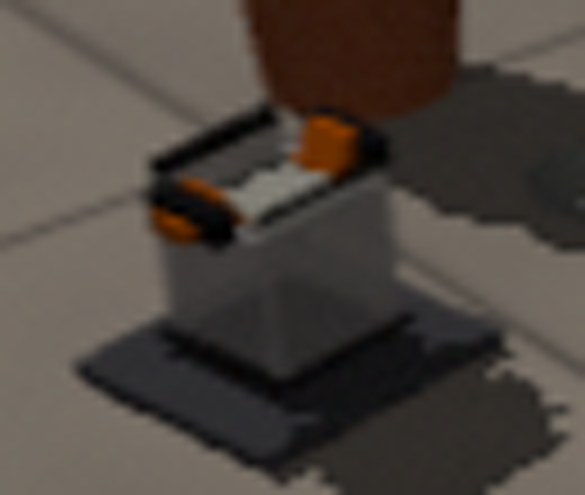

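t1 gives the foot corners, in full-image pixels (216.1,186.1), (252.6,180.1), (258.6,217.6), (222.9,223.6). The pale follower sits between the lips. s1 shows the lips and the open mouth clear of the wall rims.

Run:
```python
from h import *
Fs=[];
for i in range(4):
    c=cam('top'); hsv=cv2.cvtColor(c['color'],cv2.COLOR_RGB2HSV); P=pts(c)
    reg=np.zeros((400,640),bool); reg[185:215,220:245]=1
    w=reg&(hsv[...,1]<30)&(hsv[...,2]>150); Fs.append(np.median(P[w][:,2]))
    if i==0:
        ys,xs=np.nonzero(w); print(len(xs),np.percentile(P[w][:,2],[5,25,50,75,95]).round(1),np.median(P[w],0))
zf=np.mean(Fs); h=zf-61; print('follower z',Fs,'h',h)
A=np.array([onz(c,a,b,8)[:2] for a,b in [(216.1,186.1),(252.6,180.1),(258.6,217.6),(222.9,223.6)]])
print(A.round(1), 'centre',A.mean(0)); 
print(cv2.minAreaRect(A.astype(np.float32)))
d=(A[0]+A[1]-A[2]-A[3]); print('yaw x',np.degrees(np.arctan2(d[1],d[0]))); d=(A[0]+A[3]-A[1]-A[2]); print('yaw y',np.degrees(np.arctan2(-d[0],d[1])))
# outer and inner lips at rim height
for zz in (76+h,): 
    ce=[onz(c,*q,zz)[:2] for q in [(226.8,185.6),(227.6,191.4),(231.,210.7),(232.8,216.4)]]
    print(np.round(ce,1),(ce[0]+ce[3])/2,(ce[1]+ce[2])/2)
# foot_top and rim depth; lips per z
o=(hsv[...,0]<18)&(hsv[...,1]>140)&(hsv[...,2]>90); o[:170]=0;o[235:]=0;o[:,:205]=0;o[:,272:]=0
L=P[o]; print('lip z pct',np.percentile(L[:,2],[5,50,90,95,99]))
reg=np.zeros((400,640),bool); reg[175:232,208:265]=1
print('max z',np.percentile(P[reg][:,2],[95,98,99,99.8]))
from collections import Counter
f=cam('top'); g=(reg&(P[...,2]>5)&(P[...,2]<12)); print('foot z',np.median(P[g][:,2]))
s=sense(); from scipy.spatial.transform import Rotation as R
q=s['ee_rot']; M=R.from_quat([*q[1:],q[0]]).as_matrix(); print(M.round(3),s['time_s'])
```

```text
154 [61.8 63.3 64.6 65.7 67.2] [562.11096875 198.94317419  64.56724474]
follower z [np.float64(64.56724474257574), np.float64(64.70482656244445), np.float64(64.94383468182752), np.float64(64.52886722420682)] h 3.686193302763627
[[607.2 258.6]
 [622.  154.8]
 [515.7 139.2]
 [500.9 240.3]] centre [561.47725012 198.20430034]
((561.4789428710938, 198.8820343017578), (107.83402252197266, 104.83393859863281), 8.322562217712402)
yaw x 9.036410457705355
yaw y 8.21214454152593
[[602.2 208.7]
 [586.8 206.7]
 [535.9 198.3]
 [520.8 193.7]] [561.50605413 201.19435592] [561.35816074 202.50654425]
lip z pct [38.66348812 74.87886574 80.635419   81.13680154 82.55654879]
max z [  77.33858643   79.93918457   81.92218685 1049.04458603]
foot z 8.112822147675981
[[-0.906  0.424 -0.   ]
 [ 0.424  0.906 -0.   ]
 [ 0.    -0.    -1.   ]] 0.45
```

Emit:
step_arm:
  plan:
    - {"offset": [-61.6, -42.2, 0], "rot": [0, 0, -33.7], "gripper": 6.0}
    - {"offset": [-61.6, -42.2, 0], "rot": [0, 0, -33.7], "gripper": 6.0}
    - {"offset": [-61.6, -42.2, 0], "rot": [0, 0, -33.7], "gripper": 6.0}
    - {"offset": [-61.6, -42.2, 0], "rot": [0, 0, -33.7], "gripper": 6.0}
    - {"offset": [-61.6, -42.2, 0], "rot": [0, 0, -33.7], "gripper": 6.0}
    - {"offset": [-61.6, -42.2, 0], "rot": [0, 0, -33.7], "gripper": 6.0}
    - {"offset": [-61.6, -42.2, 0], "rot": [0, 0, -33.7], "gripper": 6.0}
    - {"offset": [-61.6, -42.2, 0], "rot": [0, 0, -33.7], "gripper": 6.0}
    - {"offset": [-61.6, -42.2, 0], "rot": [0, 0, -33.7], "gripper": 6.0}
    - {"offset": [-61.6, -42.2, 0], "rot": [0, 0, -33.7], "gripper": 6.0}
    - {"offset": [-61.6, -42.2, 0], "rot": [0, 0, -33.7], "gripper": 6.0}
    - {"offset": [-61.6, -42.2, 0], "rot": [0, 0, -33.7], "gripper": 6.0}

```text
time_s: 1.65
eef_pos: [514.6, -20.4, 304.1]
ee_rot: [0.0, -0.075, 0.997, -0.0]
force: [0.3, 0.8, -0.1]
grip_width: 0.705
grip_force: 0.0
```

```bash
cat >> h.py <<'E'
from scipy.spatial.transform import Rotation as Rot
def pose():
    s=sense(); q=s['ee_rot']; return s,Rot.from_quat([*q[1:],q[0]]).as_matrix()
def to(x,y,z,yaw=98.6):
    s,M=pose(); d=M.T@(np.array([x,y,z])-s['eef_pos'])/10
    a=np.degrees(np.arctan2(M[1,1],M[0,1]))
    print('t',round(s['time_s'],2),'pos',s['eef_pos'].round(1),'offset cm',d.round(2),'rotz',round(-(yaw-a),2),'yawy',round(a,2),'tilt',M[:,2].round(3),'F',np.round(s['force'],2),'grip',round(s['grip_width'],3),round(s['grip_force'],1))
E
python3 -c "
from h import *
to(602,-167.6,150)"
```

```text
t 1.65 pos [514.6 -20.4 304.1] offset cm [ -6.43 -15.86  15.41] rotz -0.01 yawy 98.59 tilt [ 0.  0. -1.] F [ 0.26  0.79 -0.12] grip 0.705 0.0
```

Emit:
step_arm:
  plan:
    - {"offset": [-5.5, -13.5, 8], "rot": [0, 0, 0], "gripper": 6.0}
    - {"offset": [-5.5, -13.5, 14], "rot": [0, 0, 0], "gripper": 6.0}
    - {"offset": [-5.5, -13.5, 15.5], "rot": [0, 0, 0], "gripper": 6.0}
    - {"offset": [-5.5, -13.5, 15.5], "rot": [0, 0, 0], "gripper": 6.0}
    - {"offset": [-5.5, -13.5, 15.5], "rot": [0, 0, 0], "gripper": 6.0}
    - {"offset": [-5.5, -13.5, 15.5], "rot": [0, 0, 0], "gripper": 6.0}
    - {"offset": [-5.5, -13.5, 15.5], "rot": [0, 0, 0], "gripper": 4.4}
    - {"offset": [-5.5, -13.5, 15.5], "rot": [0, 0, 0], "gripper": 4.4}
    - {"offset": [-5.5, -13.5, 15.5], "rot": [0, 0, 0], "gripper": 4.4}

```text
time_s: 2.55
eef_pos: [588.8, -142.9, 150.8]
ee_rot: [0.001, -0.076, 0.997, -0.001]
force: [-0.1, -0.3, 0.1]
grip_width: 0.513
grip_force: 0.0
```

Run:
```python
from h import *
to(602,-167.6,84)
c=cam('side'); P=pts(c); s=sense(); x,y,z=s['eef_pos']
m=(np.hypot(P[...,0]-x,P[...,1]-y)<55)&(P[...,2]>35)&(P[...,2]<z)
print(m.sum(),np.percentile(P[m][:,2],[0,1,2,5,10]).round(1))
u,v=proj(c,(x,y,z-60)); u=int(u);v=int(v)
cv2.imwrite('pics/s2.png',cv2.resize(c['color'][v-60:v+60,u-60:u+60,::-1],None,fx=5,fy=5,interpolation=cv2.INTER_CUBIC)); print(u,v,[proj(c,(x,y,z-k)) for k in (68,73,78)])
for side in(-1,1):
  ax=np.array([np.cos(np.radians(98.6)),np.sin(np.radians(98.6))]); t=(P[...,0]-x)*ax[0]+(P[...,1]-y)*ax[1]
  k=m&(t*side>5); print(side,k.sum(),np.percentile(P[k][:,2],[0,2,5]).round(1),np.percentile(t[k],[1,50,99]).round(1))
```

```text
t 2.55 pos [ 588.8 -142.9  150.8] offset cm [-0.91 -2.63  6.68] rotz 0.07 yawy 98.67 tilt [ 0.002 -0.001 -1.   ] F [-0.11 -0.29  0.13] grip 0.513 0.0
546 [80.3 81.9 83.3 87.6 92.2]
340 203 [(np.float64(340.9018369558896), np.float64(205.90773254648343)), (np.float64(340.86620403217336), np.float64(207.61012665827752)), (np.float64(340.8307763416097), np.float64(209.30271557660927))]
-1 281 [80.3 84.3 88.4] [-53.3 -29.6 -17.1]
1 265 [80.7 83.2 87. ] [17.8 25.  52.6]
```

View pics/s2.png

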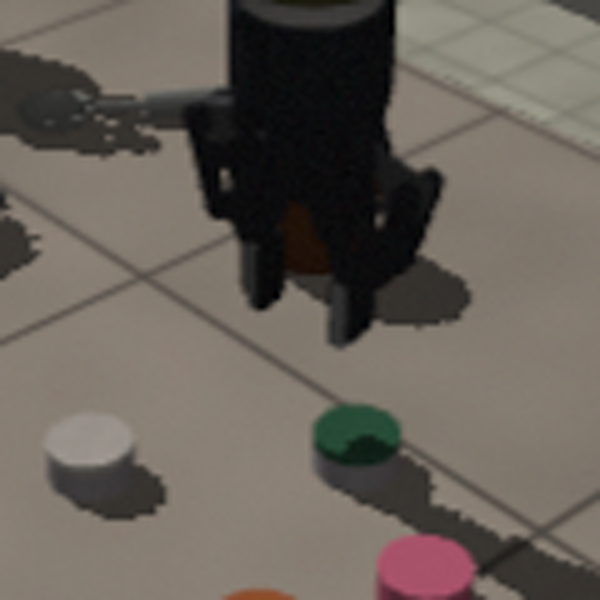

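The side view shows both fingertips at about z = 80 (TCP + 70) just up-left of the green tin, with the path down clear. Next I move above the tin and descend.

Emit:
step_arm:
  plan:
    - {"offset": [-0.9, -2.6, 0], "rot": [0, 0, 0], "gripper": 6.2}
    - {"offset": [-0.9, -2.6, 1], "rot": [0, 0, 0], "gripper": 6.2}
    - {"offset": [-0.9, -2.6, 3], "rot": [0, 0, 0], "gripper": 6.2}
    - {"offset": [-0.9, -2.6, 4], "rot": [0, 0, 0], "gripper": 6.2}
    - {"offset": [-0.9, -2.6, 4], "rot": [0, 0, 0], "gripper": 6.2}

```text
time_s: 3.1
eef_pos: [600.6, -167.2, 107.6]
ee_rot: [-0.001, -0.075, 0.997, 0.001]
force: [-0.5, 0.9, -1.3]
grip_width: 0.729
grip_force: 0.0
```

```bash
python3 -c "
from h import *
to(602,-167.6,82)"
```

```text
t 3.1 pos [ 600.6 -167.2  107.6] offset cm [-0.13 -0.06  2.56] rotz 0.03 yawy 98.63 tilt [-0.003  0.001 -1.   ] F [-0.54  0.93 -1.34] grip 0.729 0.0
```

Emit:
step_arm:
  plan:
    - {"offset": [-0.1, 0, 1.5], "rot": [0, 0, 0], "gripper": 6.2}
    - {"offset": [-0.1, 0, 2.7], "rot": [0, 0, 0], "gripper": 6.2}
    - {"offset": [-0.1, 0, 2.7], "rot": [0, 0, 0], "gripper": 6.2}
    - {"offset": [-0.1, 0, 2.7], "rot": [0, 0, 0], "gripper": 4.0}
    - {"offset": [-0.1, 0, 2.7], "rot": [0, 0, 0], "gripper": 4.0}
    - {"offset": [-0.1, 0, 2.7], "rot": [0, 0, 0], "gripper": 4.0}
    - {"offset": [-0.1, 0, 2.7], "rot": [0, 0, 0], "gripper": 4.0}
    - {"offset": [-0.1, 0, 2.7], "rot": [0, 0, 0], "gripper": 4.0}
    - {"offset": [-0.1, 0, 2.7], "rot": [0, 0, 0], "gripper": 4.0}
  squeeze: 30

```text
time_s: 4.0
eef_pos: [602.5, -167.9, 82.4]
ee_rot: [0.0, -0.075, 0.997, -0.0]
force: [0.0, -1.4, 3.4]
grip_width: 0.5
grip_force: 30.8
```

```bash
python3 -c "
from h import *
to(561.4,199.5,240)"
```

```text
t 4.0 pos [ 602.5 -167.9   82.4] offset cm [ -1.45  36.93 -15.78] rotz 0.01 yawy 98.61 tilt [ 0.001 -0.    -1.   ] F [ 0.01 -1.39  3.45] grip 0.5 30.8
```

Emit:
step_arm:
  plan:
    - {"offset": [0, 0, -4], "rot": [0, 0, 0], "gripper": 4.0}
    - {"offset": [0, 0, -9], "rot": [0, 0, 0], "gripper": 4.0}
    - {"offset": [-0.4, 4, -12.3], "rot": [0, 0, 0], "gripper": 4.0}
    - {"offset": [-1.45, 36.9, -12.3], "rot": [0, 0, 0], "gripper": 4.0}
    - {"offset": [-1.45, 36.9, -12.3], "rot": [0, 0, 0], "gripper": 4.0}
    - {"offset": [-1.45, 36.9, -12.3], "rot": [0, 0, 0], "gripper": 4.0}
    - {"offset": [-1.45, 36.9, -12.3], "rot": [0, 0, 0], "gripper": 4.0}
    - {"offset": [-1.45, 36.9, -12.3], "rot": [0, 0, 0], "gripper": 4.0}
    - {"offset": [-1.45, 36.9, -12.3], "rot": [0, 0, 0], "gripper": 4.0}
    - {"offset": [-1.45, 36.9, -12.3], "rot": [0, 0, 0], "gripper": 4.0}
    - {"offset": [-1.45, 36.9, -12.3], "rot": [0, 0, 0], "gripper": 4.0}
    - {"offset": [-1.45, 36.9, -12.3], "rot": [0, 0, 0], "gripper": 4.0}

```text
time_s: 5.2
eef_pos: [561.2, 199.4, 204.7]
ee_rot: [-0.0, -0.076, 0.997, -0.0]
force: [-0.6, -0.7, -0.4]
grip_width: 0.497
grip_force: 30.9
```

```bash
python3 -c "
from h import *
to(561.4,199.5,200)"
```

```text
t 5.2 pos [561.2 199.4 204.7] offset cm [-0.02  0.01  0.47] rotz 0.08 yawy 98.68 tilt [-0. -0. -1.] F [-0.64 -0.7  -0.41] grip 0.497 30.9
```

Emit:
step_arm:
  plan:
    - {"offset": [0, 0, 2], "rot": [0, 0, 0], "gripper": 4.0}
    - {"offset": [0, 0, 3.7], "rot": [0, 0, 0], "gripper": 4.0}
    - {"offset": [0, 0, 3.7], "rot": [0, 0, 0], "gripper": 4.0}
    - {"offset": [0, 0, 3.7], "rot": [0, 0, 0], "gripper": 4.0}
    - {"offset": [0, 0, 3.7], "rot": [0, 0, 0], "gripper": 4.0}

```text
time_s: 5.7
eef_pos: [561.9, 198.7, 169.0]
ee_rot: [0.001, -0.075, 0.997, 0.0]
force: [0.0, -1.5, -0.2]
grip_width: 0.496
grip_force: 30.9
```

Run:
```python
from h import *
to(561.4,199.5,156)
c=cam('side')
cv2.imwrite('pics/s3.png',cv2.resize(c['color'][110:210,200:320,::-1],None,fx=6,fy=6,interpolation=cv2.INTER_CUBIC))
```

```text
t 5.7 pos [561.9 198.7 169. ] offset cm [0.04 0.09 1.3 ] rotz -0.03 yawy 98.57 tilt [ 0.002  0.    -1.   ] F [ 0.01 -1.46 -0.19] grip 0.496 30.9
```

View pics/s3.png

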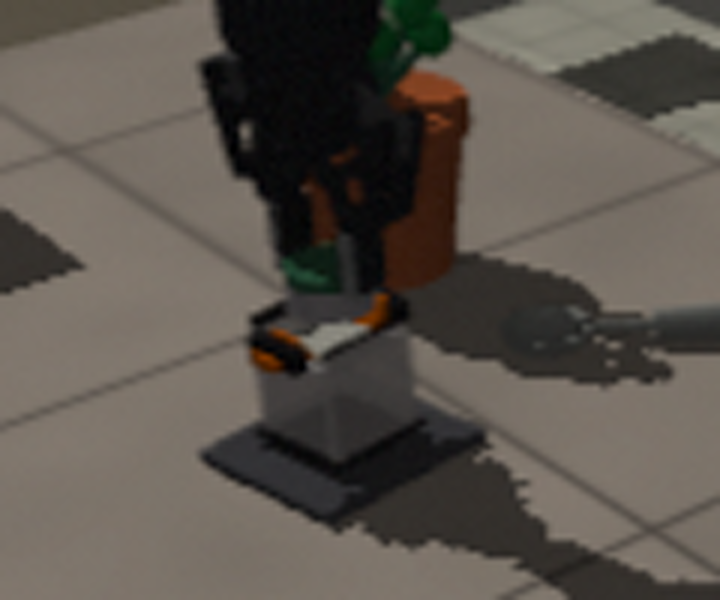

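The side view shows the green tin held level just above the mouth, centred between the lips at about (255,165) in the full image. Now I lower it gently.

Emit:
step_arm:
  plan:
    - {"offset": [0, 0, 0.5], "rot": [0, 0, 0], "gripper": 4.0}
    - {"offset": [0, 0, 0.9], "rot": [0, 0, 0], "gripper": 4.0}
    - {"offset": [0, 0, 0.9], "rot": [0, 0, 0], "gripper": 4.0}
    - {"offset": [0, 0, 0.9], "rot": [0, 0, 0], "gripper": 4.0}

```text
time_s: 6.15
eef_pos: [561.3, 199.3, 158.9]
ee_rot: [-0.0, -0.075, 0.997, -0.0]
force: [0.1, 0.4, -1.0]
grip_width: 0.494
grip_force: 31.0
```

Emit:
step_arm:
  plan:
    - {"offset": [0, 0, 0.2], "rot": [0, 0, 0], "gripper": 4.0}
    - {"offset": [0, 0, 0.2], "rot": [0, 0, 0], "gripper": 4.0}

```text
time_s: 6.35
eef_pos: [561.5, 199.7, 157.3]
ee_rot: [0.0, -0.075, 0.997, 0.0]
force: [-0.1, 3.2, 3.0]
grip_width: 0.496
grip_force: 31.1
```

Emit:
step_arm:
  plan:
    - {"offset": [0, 0, 0.15], "rot": [0, 0, 0], "gripper": 4.0}
    - {"offset": [0, 0, 0.15], "rot": [0, 0, 0], "gripper": 4.0}

```text
time_s: 6.55
eef_pos: [561.7, 199.9, 156.7]
ee_rot: [0.001, -0.075, 0.997, 0.001]
force: [-1.0, 4.3, 8.8]
grip_width: 0.498
grip_force: 31.7
```

Emit:
step_arm:
  plan:
    - {"offset": [0, 0, -0.25], "rot": [0, 0, 0], "gripper": 4.0}
    - {"offset": [0, 0.15, -0.25], "rot": [0, 0, 0], "gripper": 4.0}
    - {"offset": [0, 0.15, -0.15], "rot": [0, 0, 0], "gripper": 4.0}
    - {"offset": [0, 0.15, -0.1], "rot": [0, 0, 0], "gripper": 4.0}
    - {"offset": [0, 0.15, -0.1], "rot": [0, 0, 0], "gripper": 4.0}

```text
time_s: 7.05
eef_pos: [561.2, 200.7, 156.5]
ee_rot: [0.0, -0.075, 0.997, 0.0]
force: [-1.4, 1.4, 2.8]
grip_width: 0.499
grip_force: 31.2
```

Emit:
step_arm:
  plan:
    - {"offset": [0, 0, 0.1], "rot": [0, 0, 0], "gripper": 4.0}
    - {"offset": [0, 0, 0.1], "rot": [0, 0, 0], "gripper": 4.0}

```text
time_s: 7.25
eef_pos: [561.0, 200.9, 155.0]
ee_rot: [-0.0, -0.075, 0.997, 0.0]
force: [-0.0, 3.9, -0.9]
grip_width: 0.495
grip_force: 30.9
```

Emit:
step_arm:
  plan:
    - {"offset": [0, 0.1, 0], "rot": [0, 0, 0], "gripper": 4.0}
    - {"offset": [0, 0.1, 0], "rot": [0, 0, 0], "gripper": 4.0}
    - {"offset": [0, 0.1, 0.1], "rot": [0, 0, 0], "gripper": 4.0}
    - {"offset": [0, 0.1, 0.1], "rot": [0, 0, 0], "gripper": 4.0}

```text
time_s: 7.65
eef_pos: [561.1, 201.6, 154.4]
ee_rot: [0.0, -0.075, 0.997, -0.0]
force: [1.3, -0.2, -0.6]
grip_width: 0.492
grip_force: 30.9
```

Emit:
step_arm:
  plan:
    - {"offset": [0, 0, 0.1], "rot": [0, 0, 0], "gripper": 4.0}
    - {"offset": [0, 0, 0.1], "rot": [0, 0, 0], "gripper": 4.0}

```text
time_s: 7.85
eef_pos: [561.2, 201.6, 153.5]
ee_rot: [0.0, -0.075, 0.997, -0.0]
force: [0.9, -0.8, 0.7]
grip_width: 0.5
grip_force: 30.9
```

Emit:
step_arm:
  plan:
    - {"offset": [0, 0, 0.1], "rot": [0, 0, 0], "gripper": 4.0}
    - {"offset": [0, 0, 0.1], "rot": [0, 0, 0], "gripper": 4.0}

```text
time_s: 8.05
eef_pos: [561.1, 201.7, 152.4]
ee_rot: [0.0, -0.075, 0.997, -0.0]
force: [1.8, 0.2, 0.9]
grip_width: 0.5
grip_force: 31.0
```

Emit:
step_arm:
  plan:
    - {"offset": [0, 0, 0], "rot": [0, 0, 0], "gripper": 5.8}
    - {"offset": [0, 0, 0], "rot": [0, 0, 0], "gripper": 5.8}
    - {"offset": [0, 0, 0], "rot": [0, 0, 0], "gripper": 5.8}
    - {"offset": [0, 0, -1.5], "rot": [0, 0, 0], "gripper": 5.8}
    - {"offset": [0, 0, -4], "rot": [0, 0, 0], "gripper": 5.8}
    - {"offset": [0, 0, -4], "rot": [0, 0, 0], "gripper": 0}
    - {"offset": [0, 0, -4], "rot": [0, 0, 0], "gripper": 0}
    - {"offset": [0, 0, -4], "rot": [0, 0, 0], "gripper": 0}
    - {"offset": [0, 0, -4], "rot": [0, 0, 0], "gripper": 0}
    - {"offset": [0, 0, -4], "rot": [0, 0, 0], "gripper": 0}
    - {"offset": [0, 0, -4], "rot": [0, 0, 0], "gripper": 0}
    - {"offset": [0, 0, -4], "rot": [0, 0, 0], "gripper": 0}

```text
time_s: 9.25
eef_pos: [561.0, 201.7, 192.3]
ee_rot: [-0.0, -0.075, 0.997, -0.0]
force: [0.5, -0.4, 0.3]
grip_width: -0.003
grip_force: 0.0
```

Run:
```python
from h import *
to(561.8,201.6,170)
c=cam('side'); P=pts(c); hsv=cv2.cvtColor(c['color'],cv2.COLOR_RGB2HSV)
m=(hsv[...,0]>50)&(hsv[...,0]<90)&(hsv[...,1]>60)&(np.hypot(P[...,0]-561,P[...,1]-201)<40)&(P[...,2]>70)&(P[...,2]<110)
print(m.sum(),np.median(P[m],0)); A=P[m]; print('plane',np.linalg.lstsq(np.c_[A[:,:2]-A[:,:2].mean(0),np.ones(len(A))],A[:,2],rcond=None)[0])
cv2.imwrite('pics/s4.png',cv2.resize(c['color'][110:210,200:320,::-1],None,fx=6,fy=6,interpolation=cv2.INTER_CUBIC))
```

```text
t 9.25 pos [561.  201.7 192.3] offset cm [-0.08 -0.02  2.23] rotz 0.02 yawy 98.62 tilt [-0. -0. -1.] F [ 0.46 -0.35  0.35] grip -0.003 0.0
95 [557.43099098 195.95854587  92.39601499]
plane [-1.27875919e-02  4.31920576e-02  9.20762170e+01]
```

View pics/s4.png

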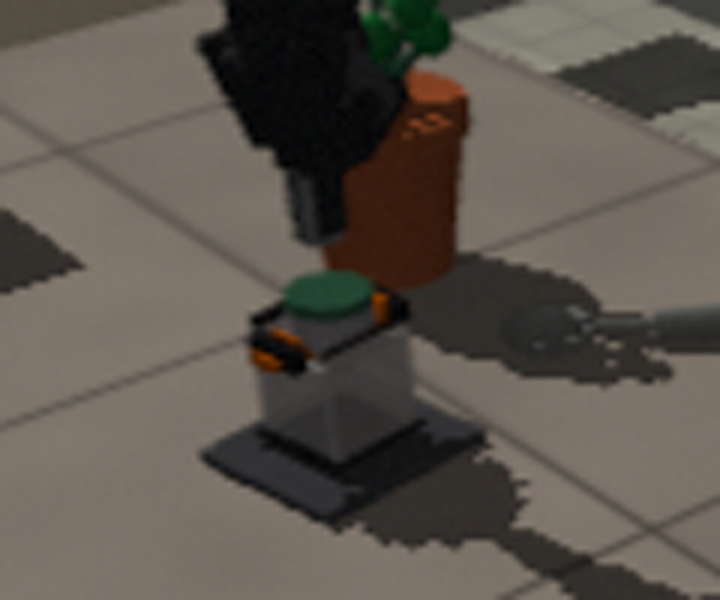

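The green tin sits level in the mouth (lid at about (255,158) in the full image, top at z ≈ 92), with the closed fingers above it. Now I press.

Emit:
step_arm:
  plan:
    - {"offset": [-0.05, 0, 1], "rot": [0, 0, 0], "gripper": 0}
    - {"offset": [-0.05, 0, 2], "rot": [0, 0, 0], "gripper": 0}
    - {"offset": [-0.05, 0, 2], "rot": [0, 0, 0], "gripper": 0}
    - {"offset": [-0.05, 0, 2.3], "rot": [0, 0, 0], "gripper": 0}
    - {"offset": [-0.05, 0, 2.3], "rot": [0, 0, 0], "gripper": 0}

```text
time_s: 9.8
eef_pos: [561.5, 201.8, 169.1]
ee_rot: [-0.0, -0.075, 0.997, -0.0]
force: [0.0, 0.8, 0.0]
grip_width: 0.003
grip_force: 0.0
```

Emit:
step_arm:
  plan:
    - {"offset": [0, 0, 0.2], "rot": [0, 0, 0], "gripper": 0}
    - {"offset": [0, 0, 0.2], "rot": [0, 0, 0], "gripper": 0}

```text
time_s: 10.0
eef_pos: [561.5, 201.8, 167.4]
ee_rot: [-0.0, -0.075, 0.997, -0.0]
force: [0.6, 0.4, 0.0]
grip_width: 0.002
grip_force: 0.0
```

Emit:
step_arm:
  plan:
    - {"offset": [0, 0, 0.2], "rot": [0, 0, 0], "gripper": 0}
    - {"offset": [0, 0, 0.2], "rot": [0, 0, 0], "gripper": 0}

```text
time_s: 10.2
eef_pos: [561.4, 201.8, 165.3]
ee_rot: [-0.0, -0.075, 0.997, -0.0]
force: [-0.6, -0.5, -0.3]
grip_width: 0.0
grip_force: 0.0
```

Emit:
step_arm:
  plan:
    - {"offset": [0, 0, 0.2], "rot": [0, 0, 0], "gripper": 0}
    - {"offset": [0, 0, 0.2], "rot": [0, 0, 0], "gripper": 0}

```text
time_s: 10.4
eef_pos: [561.5, 201.8, 163.3]
ee_rot: [-0.0, -0.075, 0.997, 0.0]
force: [0.1, -0.2, 1.1]
grip_width: 0.001
grip_force: 0.2
```

Emit:
step_arm:
  plan:
    - {"offset": [0, 0, 0.2], "rot": [0, 0, 0], "gripper": 0}
    - {"offset": [0, 0, 0.2], "rot": [0, 0, 0], "gripper": 0}

```text
time_s: 10.6
eef_pos: [561.5, 201.8, 161.3]
ee_rot: [-0.0, -0.075, 0.997, -0.0]
force: [-0.5, -0.3, 0.3]
grip_width: -0.0
grip_force: 0.3
```

Emit:
step_arm:
  plan:
    - {"offset": [0, 0, 0.2], "rot": [0, 0, 0], "gripper": 0}
    - {"offset": [0, 0, 0.2], "rot": [0, 0, 0], "gripper": 0}

```text
time_s: 10.8
eef_pos: [561.4, 201.7, 159.0]
ee_rot: [-0.0, -0.075, 0.997, -0.0]
force: [-0.4, 0.1, 0.4]
grip_width: -0.002
grip_force: 0.0
```

Emit:
step_arm:
  plan:
    - {"offset": [0, 0, 0.2], "rot": [0, 0, 0], "gripper": 0}
    - {"offset": [0, 0, 0.2], "rot": [0, 0, 0], "gripper": 0}

```text
time_s: 11.0
eef_pos: [561.4, 201.8, 157.1]
ee_rot: [-0.0, -0.075, 0.997, -0.0]
force: [0.6, 0.0, 0.6]
grip_width: -0.0
grip_force: 0.1
```

Emit:
step_arm:
  plan:
    - {"offset": [0, 0, 0.2], "rot": [0, 0, 0], "gripper": 0}
    - {"offset": [0, 0, 0.2], "rot": [0, 0, 0], "gripper": 0}

```text
time_s: 11.2
eef_pos: [561.5, 201.8, 155.2]
ee_rot: [-0.0, -0.075, 0.997, -0.0]
force: [0.5, -0.0, -0.7]
grip_width: 0.002
grip_force: 0.1
```

Emit:
step_arm:
  plan:
    - {"offset": [0, 0, 0.2], "rot": [0, 0, 0], "gripper": 0}
    - {"offset": [0, 0, 0.2], "rot": [0, 0, 0], "gripper": 0}

```text
time_s: 11.4
eef_pos: [561.5, 201.8, 153.2]
ee_rot: [-0.0, -0.075, 0.997, 0.0]
force: [1.3, -0.4, 0.7]
grip_width: -0.0
grip_force: 0.4
```

Run:
```python
from h import *
s=sense(); print(s['force'],s['eef_pos'])
c=cam('side'); P=pts(c); hsv=cv2.cvtColor(c['color'],cv2.COLOR_RGB2HSV)
m=(hsv[...,0]>50)&(hsv[...,0]<90)&(hsv[...,1]>60)&(np.hypot(P[...,0]-561,P[...,1]-201)<40)&(P[...,2]>40)&(P[...,2]<110)
print(m.sum(),np.median(P[m],0))
cv2.imwrite('pics/s5.png',cv2.resize(c['color'][130:200,220:300,::-1],None,fx=8,fy=8,interpolation=cv2.INTER_CUBIC))
```

```text
[ 1.34453978 -0.42186127  0.73330479] [561.47247221 201.77507417 153.17840389]
76 [552.13303694 191.72906928  79.9816229 ]
```

View pics/s5.png

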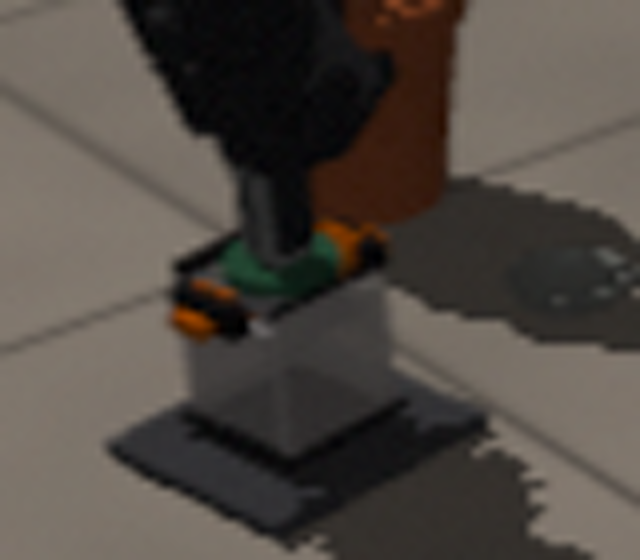

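The side view shows the tin moving down level under the fingertips (tip on the lid at about (255,162)), with the lips being spread. I keep going in small steps.

Emit:
step_arm:
  plan:
    - {"offset": [0, 0, 0.2], "rot": [0, 0, 0], "gripper": 0}
    - {"offset": [0, 0, 0.4], "rot": [0, 0, 0], "gripper": 0}

```text
time_s: 11.65
eef_pos: [561.6, 201.8, 149.5]
ee_rot: [0.0, -0.075, 0.997, -0.0]
force: [-1.3, 0.0, 3.3]
grip_width: 0.0
grip_force: 1.8
```

Emit:
step_arm:
  plan:
    - {"offset": [0, 0, 0.2], "rot": [0, 0, 0], "gripper": 0}
    - {"offset": [0, 0, 0.4], "rot": [0, 0, 0], "gripper": 0}

```text
time_s: 11.85
eef_pos: [561.6, 201.8, 145.4]
ee_rot: [0.0, -0.075, 0.997, 0.0]
force: [-1.4, -0.6, 3.3]
grip_width: -0.005
grip_force: 2.0
```

Emit:
step_arm:
  plan:
    - {"offset": [0, 0, 0.2], "rot": [0, 0, 0], "gripper": 0}
    - {"offset": [0, 0, 0.4], "rot": [0, 0, 0], "gripper": 0}

```text
time_s: 12.05
eef_pos: [561.6, 201.8, 141.4]
ee_rot: [0.0, -0.075, 0.997, 0.0]
force: [-0.6, -0.2, 4.5]
grip_width: 0.002
grip_force: 2.2
```

Emit:
step_arm:
  plan:
    - {"offset": [0, 0, 0.1], "rot": [0, 0, 0], "gripper": 0}
    - {"offset": [0, 0, 0.2], "rot": [0, 0, 0], "gripper": 0}

```text
time_s: 12.25
eef_pos: [561.6, 201.8, 139.4]
ee_rot: [0.0, -0.075, 0.997, 0.0]
force: [-0.2, 0.1, 4.9]
grip_width: 0.002
grip_force: 2.2
```

Emit:
step_arm:
  plan:
    - {"offset": [0, 0, 0.1], "rot": [0, 0, 0], "gripper": 0}
    - {"offset": [0, 0, 0.1], "rot": [0, 0, 0], "gripper": 0}

```text
time_s: 12.45
eef_pos: [561.5, 201.7, 138.2]
ee_rot: [-0.0, -0.075, 0.997, -0.0]
force: [0.3, 0.5, 0.6]
grip_width: 0.002
grip_force: 0.7
```

Emit:
step_arm:
  plan:
    - {"offset": [0, 0, 0.1], "rot": [0, 0, 0], "gripper": 0}
    - {"offset": [0, 0, 0.1], "rot": [0, 0, 0], "gripper": 0}

```text
time_s: 12.65
eef_pos: [561.5, 201.8, 137.4]
ee_rot: [0.0, -0.075, 0.997, -0.0]
force: [0.6, 0.5, 3.7]
grip_width: 0.0
grip_force: 1.7
```

Emit:
step_arm:
  plan:
    - {"offset": [0, 0, 0.1], "rot": [0, 0, 0], "gripper": 0}
    - {"offset": [0, 0, 0.1], "rot": [0, 0, 0], "gripper": 0}

```text
time_s: 12.85
eef_pos: [561.5, 201.8, 136.4]
ee_rot: [0.0, -0.075, 0.997, -0.0]
force: [0.8, -0.7, 3.7]
grip_width: -0.0
grip_force: 1.7
```

Run:
```python
from h import *
to(561.4,201.6,136)
c=cam('side'); P=pts(c); hsv=cv2.cvtColor(c['color'],cv2.COLOR_RGB2HSV)
N=np.hypot(P[...,0]-561,P[...,1]-201)<60
m=(hsv[...,0]>50)&(hsv[...,0]<90)&(hsv[...,1]>60)&N&(P[...,2]>40)&(P[...,2]<110)
print('green',m.sum(),np.median(P[m],0))
o=(hsv[...,0]<18)&(hsv[...,1]>150)&N&(P[...,2]>50)&(P[...,2]<95)
n,l,st,ce=cv2.connectedComponentsWithStats(o.astype(np.uint8))
for i in range(1,n):
    if st[i,4]>5: print(st[i],ce[i].round(1),np.median(P[l==i],0).round(1))
```

```text
t 12.85 pos [561.5 201.8 136.4] offset cm [ 0.01 -0.01  0.04] rotz 0.02 yawy 98.62 tilt [ 0. -0. -1.] F [ 0.75 -0.71  3.72] grip -0.0 1.7
green 10 [552.2165927  194.27884807  71.90046038]
[259 157   6   8  40] [261.4 160.8] [584.8 203.   75.7]
[245 165   7   5  12] [248.  166.6] [531.3 191.8  77.2]
[242 168   6   4  16] [244.2 169.8] [518.5 191.6  71. ]
```

The force dropped at TCP z ≈ 138.5 (4.9 → 0.6 → 3.7 N), which marks the snap. Now I lift clear, open, and go to the copper tin.

Emit:
step_arm:
  plan:
    - {"offset": [0, 0, -2], "rot": [0, 0, 0], "gripper": 0}
    - {"offset": [0, 0, -5], "rot": [0, 0, 0], "gripper": 0}
    - {"offset": [0.4, -1, -7], "rot": [0, 0, 0], "gripper": 3}
    - {"offset": [15.3, -42.3, -7], "rot": [0, 0, 0], "gripper": 6.2}
    - {"offset": [15.3, -42.3, -7], "rot": [0, 0, 0], "gripper": 6.2}
    - {"offset": [15.3, -42.3, -7], "rot": [0, 0, 0], "gripper": 6.2}
    - {"offset": [15.3, -42.3, -7], "rot": [0, 0, 0], "gripper": 6.2}
    - {"offset": [15.3, -42.3, -7], "rot": [0, 0, 0], "gripper": 6.2}
    - {"offset": [15.3, -42.3, -7], "rot": [0, 0, 0], "gripper": 6.2}
    - {"offset": [15.3, -42.3, -7], "rot": [0, 0, 0], "gripper": 6.2}
    - {"offset": [15.3, -42.3, -7], "rot": [0, 0, 0], "gripper": 6.2}
    - {"offset": [15.3, -42.3, -7], "rot": [0, 0, 0], "gripper": 6.2}

```text
time_s: 14.1
eef_pos: [472.5, -241.8, 206.1]
ee_rot: [-0.0, -0.074, 0.997, 0.0]
force: [0.7, 0.5, 1.0]
grip_width: 0.723
grip_force: 0.0
```

Run:
```python
from h import *
to(473.2,-239,120)
c=cam('top'); P=pts(c); hsv=cv2.cvtColor(c['color'],cv2.COLOR_RGB2HSV)
N=np.hypot(P[...,0]-561,P[...,1]-201)<60
m=(hsv[...,0]>50)&(hsv[...,0]<90)&(hsv[...,1]>60)&N&(P[...,2]>40)
print('green',m.sum(),np.median(P[m],0)); ys,xs=np.nonzero(m); print(onz(c,xs.mean(),ys.mean(),65))
o=(hsv[...,0]<18)&(hsv[...,1]>140)&(hsv[...,2]>90)&N&(P[...,2]>50)
n,l,st,ce=cv2.connectedComponentsWithStats(o.astype(np.uint8))
for i in range(1,n): print(st[i],ce[i].round(1),np.median(P[l==i],0).round(1))
cv2.imwrite('pics/t2.png',cv2.resize(c['color'][165:240,200:280,::-1],None,fx=7,fy=7,interpolation=cv2.INTER_NEAREST))
```

```text
t 14.1 pos [ 472.5 -241.8  206.1] offset cm [-0.12  0.26  8.61] rotz -0.06 yawy 98.54 tilt [-0.001  0.    -1.   ] F [0.71 0.47 0.95] grip 0.723 0.0
green 196 [561.8732372  201.50298782  65.5205105 ]
[561.82409049 201.5827197   65.        ]
[224 185   7   3  13] [226.8 185.6] [602.1 209.2  74.4]
[224 189   9   6  35] [227.8 191.5] [587.8 206.2  75.9]
[227 208   9   6  32] [231.  210.4] [537.6 199.1  77.5]
[229 215   7   3  12] [232.4 216.2] [521.8 196.3  72.9]
```

View pics/t2.png

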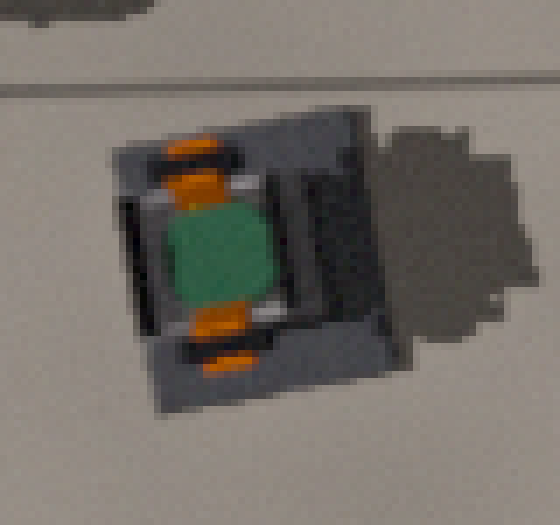

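The top view shows the green lid at (231,200) under both lips, which are back in their shut positions. Now I pick up the copper tin.

Emit:
step_arm:
  plan:
    - {"offset": [-0.1, 0.2, 3], "rot": [0, 0, 0], "gripper": 6.2}
    - {"offset": [-0.1, 0.2, 7], "rot": [0, 0, 0], "gripper": 6.2}
    - {"offset": [-0.1, 0.2, 9], "rot": [0, 0, 0], "gripper": 6.2}
    - {"offset": [-0.1, 0.2, 9], "rot": [0, 0, 0], "gripper": 6.2}
    - {"offset": [-0.1, 0.2, 9], "rot": [0, 0, 0], "gripper": 6.2}

```text
time_s: 14.65
eef_pos: [474.4, -237.3, 116.9]
ee_rot: [-0.0, -0.075, 0.997, 0.0]
force: [-0.1, -0.3, 0.6]
grip_width: 0.725
grip_force: 0.0
```

```bash
python3 -c "
from h import *
to(473.2,-239,82)"
```

```text
t 14.65 pos [ 474.4 -237.3  116.9] offset cm [ 0.15 -0.15  3.49] rotz 0.02 yawy 98.62 tilt [-0.  0. -1.] F [-0.07 -0.3   0.56] grip 0.725 0.0
```

Emit:
step_arm:
  plan:
    - {"offset": [0.15, -0.15, 2], "rot": [0, 0, 0], "gripper": 6.2}
    - {"offset": [0.15, -0.15, 3.5], "rot": [0, 0, 0], "gripper": 6.2}
    - {"offset": [0.15, -0.15, 3.5], "rot": [0, 0, 0], "gripper": 6.2}
    - {"offset": [0.15, -0.15, 3.5], "rot": [0, 0, 0], "gripper": 4.0}
    - {"offset": [0.15, -0.15, 3.5], "rot": [0, 0, 0], "gripper": 4.0}
    - {"offset": [0.15, -0.15, 3.5], "rot": [0, 0, 0], "gripper": 4.0}
    - {"offset": [0.15, -0.15, 3.5], "rot": [0, 0, 0], "gripper": 4.0}
    - {"offset": [0.15, -0.15, 3.5], "rot": [0, 0, 0], "gripper": 4.0}
    - {"offset": [0.15, -0.15, 3.5], "rot": [0, 0, 0], "gripper": 4.0}
  squeeze: 30

```text
time_s: 15.55
eef_pos: [473.6, -239.3, 83.2]
ee_rot: [0.001, -0.075, 0.997, -0.001]
force: [-0.8, 0.3, 6.4]
grip_width: 0.493
grip_force: 30.2
```

```bash
python3 -c "
from h import *
to(561.6,201.6,200)"
```

```text
t 15.55 pos [ 473.6 -239.3   83.2] offset cm [-15.33  42.25 -11.74] rotz 0.02 yawy 98.62 tilt [ 0.002 -0.002 -1.   ] F [-0.78  0.34  6.37] grip 0.493 30.2
```

Emit:
step_arm:
  plan:
    - {"offset": [0, 0, -4], "rot": [0, 0, 0], "gripper": 4.0}
    - {"offset": [0, 0, -9], "rot": [0, 0, 0], "gripper": 4.0}
    - {"offset": [-1, 3, -12], "rot": [0, 0, 0], "gripper": 4.0}
    - {"offset": [-15.3, 42.2, -12], "rot": [0, 0, 0], "gripper": 4.0}
    - {"offset": [-15.3, 42.2, -12], "rot": [0, 0, 0], "gripper": 4.0}
    - {"offset": [-15.3, 42.2, -12], "rot": [0, 0, 0], "gripper": 4.0}
    - {"offset": [-15.3, 42.2, -12], "rot": [0, 0, 0], "gripper": 4.0}
    - {"offset": [-15.3, 42.2, -12], "rot": [0, 0, 0], "gripper": 4.0}
    - {"offset": [-15.3, 42.2, -12], "rot": [0, 0, 0], "gripper": 4.0}
    - {"offset": [-15.3, 42.2, -12], "rot": [0, 0, 0], "gripper": 4.0}
    - {"offset": [-15.3, 42.2, -12], "rot": [0, 0, 0], "gripper": 4.0}
    - {"offset": [-15.3, 42.2, -12], "rot": [0, 0, 0], "gripper": 4.0}

```text
time_s: 16.75
eef_pos: [561.0, 205.3, 202.4]
ee_rot: [0.001, -0.077, 0.997, 0.0]
force: [0.5, -0.4, -0.0]
grip_width: 0.498
grip_force: 31.0
```

Emit:
step_arm:
  plan:
    - {"offset": [-0.1, 0, 0], "rot": [0, 0, 0], "gripper": 4.0}
    - {"offset": [-0.1, 0, 2], "rot": [0, 0, 0], "gripper": 4.0}
    - {"offset": [-0.1, 0, 3], "rot": [0, 0, 0], "gripper": 4.0}
    - {"offset": [-0.1, 0, 3], "rot": [0, 0, 0], "gripper": 4.0}
    - {"offset": [-0.1, 0, 3], "rot": [0, 0, 0], "gripper": 4.0}

```text
time_s: 17.25
eef_pos: [562.3, 200.6, 172.0]
ee_rot: [0.0, -0.075, 0.997, -0.0]
force: [0.1, 0.6, 0.1]
grip_width: 0.5
grip_force: 31.0
```

```bash
python3 -c "
from h import *
to(561.6,201.6,156)"
```

```text
t 17.25 pos [562.3 200.6 172. ] offset cm [0.06 0.11 1.6 ] rotz -0.04 yawy 98.56 tilt [ 0. -0. -1.] F [0.11 0.62 0.09] grip 0.5 31.0
```

Emit:
step_arm:
  plan:
    - {"offset": [0.05, 0.1, 0.5], "rot": [0, 0, 0], "gripper": 4.0}
    - {"offset": [0.05, 0.1, 1.2], "rot": [0, 0, 0], "gripper": 4.0}
    - {"offset": [0.05, 0.1, 1.2], "rot": [0, 0, 0], "gripper": 4.0}
    - {"offset": [0.05, 0.1, 1.2], "rot": [0, 0, 0], "gripper": 4.0}

```text
time_s: 17.65
eef_pos: [561.4, 202.3, 159.3]
ee_rot: [-0.0, -0.075, 0.997, -0.0]
force: [-0.7, 0.1, -0.6]
grip_width: 0.499
grip_force: 31.0
```

Emit:
step_arm:
  plan:
    - {"offset": [0, 0, 0.2], "rot": [0, 0, 0], "gripper": 4.0}
    - {"offset": [0, 0, 0.2], "rot": [0, 0, 0], "gripper": 4.0}

```text
time_s: 17.85
eef_pos: [561.4, 202.3, 157.3]
ee_rot: [-0.0, -0.075, 0.997, -0.0]
force: [-0.1, 0.5, -0.2]
grip_width: 0.493
grip_force: 31.0
```

Emit:
step_arm:
  plan:
    - {"offset": [0, 0, 0.15], "rot": [0, 0, 0], "gripper": 4.0}
    - {"offset": [0, 0, 0.15], "rot": [0, 0, 0], "gripper": 4.0}

```text
time_s: 18.05
eef_pos: [561.6, 202.3, 156.0]
ee_rot: [0.0, -0.075, 0.997, 0.0]
force: [1.3, -0.5, 0.0]
grip_width: 0.501
grip_force: 31.0
```

Emit:
step_arm:
  plan:
    - {"offset": [0, 0, 0.1], "rot": [0, 0, 0], "gripper": 4.0}
    - {"offset": [0, 0, 0.1], "rot": [0, 0, 0], "gripper": 4.0}

```text
time_s: 18.25
eef_pos: [561.7, 202.3, 155.2]
ee_rot: [0.001, -0.075, 0.997, 0.0]
force: [1.1, 0.2, 0.8]
grip_width: 0.496
grip_force: 31.1
```

Emit:
step_arm:
  plan:
    - {"offset": [0, 0, 0.1], "rot": [0, 0, 0], "gripper": 4.0}
    - {"offset": [0, 0, 0.1], "rot": [0, 0, 0], "gripper": 4.0}

```text
time_s: 18.45
eef_pos: [561.6, 202.3, 154.1]
ee_rot: [0.0, -0.075, 0.997, 0.0]
force: [2.5, 0.9, 0.9]
grip_width: 0.494
grip_force: 31.1
```

Same as for green: release, lift, close.

Emit:
step_arm:
  plan:
    - {"offset": [0, 0, 0], "rot": [0, 0, 0], "gripper": 5.8}
    - {"offset": [0, 0, 0], "rot": [0, 0, 0], "gripper": 5.8}
    - {"offset": [0, 0, 0], "rot": [0, 0, 0], "gripper": 5.8}
    - {"offset": [0, 0, -1.5], "rot": [0, 0, 0], "gripper": 5.8}
    - {"offset": [0, 0, -4], "rot": [0, 0, 0], "gripper": 5.8}
    - {"offset": [0, 0, -4], "rot": [0, 0, 0], "gripper": 0}
    - {"offset": [0, 0, -4], "rot": [0, 0, 0], "gripper": 0}
    - {"offset": [0, 0, -4], "rot": [0, 0, 0], "gripper": 0}
    - {"offset": [0, 0, -4], "rot": [0, 0, 0], "gripper": 0}
    - {"offset": [0, 0, -4], "rot": [0, 0, 0], "gripper": 0}
    - {"offset": [0, 0, -4], "rot": [0, 0, 0], "gripper": 0}
    - {"offset": [0, 0, -4], "rot": [0, 0, 0], "gripper": 0}

```text
time_s: 19.65
eef_pos: [561.4, 202.3, 193.8]
ee_rot: [-0.0, -0.075, 0.997, -0.0]
force: [-0.2, -0.3, 0.1]
grip_width: -0.001
grip_force: 0.0
```

Run:
```python
from h import *
to(561.6,201.7,168)
c=cam('side'); P=pts(c)
N=(np.hypot(P[...,0]-561,P[...,1]-201)<28)&(P[...,2]>84)&(P[...,2]<105)
A=P[N]; print(N.sum(),np.median(A,0).round(1),np.percentile(A[:,2],[5,50,95]).round(1)); T=A[A[:,2]>90]
print('plane',np.linalg.lstsq(np.c_[T[:,:2]-T[:,:2].mean(0),np.ones(len(T))],T[:,2],rcond=None)[0].round(3))
```

```text
t 19.65 pos [561.4 202.3 193.8] offset cm [-0.01 -0.06  2.58] rotz 0.02 yawy 98.62 tilt [-0. -0. -1.] F [-0.16 -0.33  0.11] grip -0.001 0.0
118 [555.7 196.7  92. ] [85.2 92.  94. ]
plane [-2.7000e-02  0.0000e+00  9.2318e+01]
```

Emit:
step_arm:
  plan:
    - {"offset": [0, -0.05, 1], "rot": [0, 0, 0], "gripper": 0}
    - {"offset": [0, -0.05, 2], "rot": [0, 0, 0], "gripper": 0}
    - {"offset": [0, -0.05, 2.5], "rot": [0, 0, 0], "gripper": 0}
    - {"offset": [0, -0.05, 2.5], "rot": [0, 0, 0], "gripper": 0}
    - {"offset": [0, -0.05, 2.7], "rot": [0, 0, 0], "gripper": 0}
    - {"offset": [0, -0.05, 2.9], "rot": [0, 0, 0], "gripper": 0}
    - {"offset": [0, -0.05, 3.1], "rot": [0, 0, 0], "gripper": 0}

```text
time_s: 20.4
eef_pos: [561.8, 201.8, 163.4]
ee_rot: [0.001, -0.075, 0.997, 0.0]
force: [0.7, -0.3, 3.8]
grip_width: -0.001
grip_force: 2.0
```

Emit:
step_arm:
  plan:
    - {"offset": [0, 0, 0.2], "rot": [0, 0, 0], "gripper": 0}
    - {"offset": [0, 0, 0.4], "rot": [0, 0, 0], "gripper": 0}

```text
time_s: 20.6
eef_pos: [561.8, 201.8, 159.3]
ee_rot: [0.001, -0.075, 0.997, 0.0]
force: [0.5, -0.5, 4.1]
grip_width: -0.0
grip_force: 2.1
```

Emit:
step_arm:
  plan:
    - {"offset": [0, 0, 0.2], "rot": [0, 0, 0], "gripper": 0}
    - {"offset": [0, 0, 0.4], "rot": [0, 0, 0], "gripper": 0}

```text
time_s: 20.8
eef_pos: [561.7, 201.8, 155.1]
ee_rot: [0.0, -0.075, 0.997, 0.0]
force: [1.6, -0.5, 4.8]
grip_width: -0.001
grip_force: 2.4
```

Emit:
step_arm:
  plan:
    - {"offset": [0, 0, 0.2], "rot": [0, 0, 0], "gripper": 0}
    - {"offset": [0, 0, 0.4], "rot": [0, 0, 0], "gripper": 0}

```text
time_s: 21.0
eef_pos: [561.7, 201.8, 151.0]
ee_rot: [0.0, -0.075, 0.997, 0.0]
force: [0.9, 0.6, 5.4]
grip_width: 0.002
grip_force: 2.6
```

Emit:
step_arm:
  plan:
    - {"offset": [0, 0, 0.2], "rot": [0, 0, 0], "gripper": 0}
    - {"offset": [0, 0, 0.4], "rot": [0, 0, 0], "gripper": 0}

```text
time_s: 21.2
eef_pos: [561.7, 201.8, 147.0]
ee_rot: [0.0, -0.075, 0.997, 0.0]
force: [1.3, -0.1, 5.3]
grip_width: 0.001
grip_force: 2.8
```

Emit:
step_arm:
  plan:
    - {"offset": [0, 0, 0.2], "rot": [0, 0, 0], "gripper": 0}
    - {"offset": [0, 0, 0.4], "rot": [0, 0, 0], "gripper": 0}

```text
time_s: 21.4
eef_pos: [561.7, 201.8, 143.1]
ee_rot: [0.0, -0.075, 0.997, 0.0]
force: [1.8, -0.3, 6.3]
grip_width: 0.001
grip_force: 3.0
```

Emit:
step_arm:
  plan:
    - {"offset": [0, 0, 0.1], "rot": [0, 0, 0], "gripper": 0}
    - {"offset": [0, 0, 0.2], "rot": [0, 0, 0], "gripper": 0}

```text
time_s: 21.6
eef_pos: [561.7, 201.8, 141.1]
ee_rot: [0.0, -0.075, 0.997, 0.0]
force: [1.1, 1.2, 5.8]
grip_width: 0.005
grip_force: 3.0
```

Emit:
step_arm:
  plan:
    - {"offset": [0, 0, 0.1], "rot": [0, 0, 0], "gripper": 0}
    - {"offset": [0, 0, 0.1], "rot": [0, 0, 0], "gripper": 0}

```text
time_s: 21.8
eef_pos: [561.7, 201.8, 140.0]
ee_rot: [0.0, -0.075, 0.997, 0.0]
force: [1.3, 0.6, 4.2]
grip_width: 0.004
grip_force: 2.0
```

Emit:
step_arm:
  plan:
    - {"offset": [0, 0, 0.05], "rot": [0, 0, 0], "gripper": 0}
    - {"offset": [0, 0, 0.05], "rot": [0, 0, 0], "gripper": 0}

```text
time_s: 22.0
eef_pos: [561.7, 201.8, 139.6]
ee_rot: [0.0, -0.075, 0.997, 0.0]
force: [2.8, 1.1, 5.2]
grip_width: -0.004
grip_force: 2.4
```

Emit:
step_arm:
  plan:
    - {"offset": [0, 0, 0.05], "rot": [0, 0, 0], "gripper": 0}
    - {"offset": [0, 0, 0.05], "rot": [0, 0, 0], "gripper": 0}

```text
time_s: 22.2
eef_pos: [561.7, 201.8, 139.1]
ee_rot: [0.0, -0.075, 0.997, 0.0]
force: [1.5, 0.9, 5.1]
grip_width: 0.0
grip_force: 2.5
```

Emit:
step_arm:
  plan:
    - {"offset": [0, 0, 0.05], "rot": [0, 0, 0], "gripper": 0}
    - {"offset": [0, 0, 0.05], "rot": [0, 0, 0], "gripper": 0}

```text
time_s: 22.4
eef_pos: [561.4, 201.7, 138.3]
ee_rot: [-0.0, -0.075, 0.997, -0.0]
force: [0.7, -0.0, 1.4]
grip_width: -0.001
grip_force: 0.6
```

Emit:
step_arm:
  plan:
    - {"offset": [0, 0, 0.05], "rot": [0, 0, 0], "gripper": 0}
    - {"offset": [0, 0, 0.05], "rot": [0, 0, 0], "gripper": 0}

```text
time_s: 22.6
eef_pos: [561.4, 201.8, 137.9]
ee_rot: [-0.0, -0.075, 0.997, -0.0]
force: [1.0, 0.1, 5.0]
grip_width: 0.0
grip_force: 2.5
```

```bash
cat > lips.py <<'E'
from h import *
for n in ('side','top'):
    c=cam(n); P=pts(c); hsv=cv2.cvtColor(c['color'],cv2.COLOR_RGB2HSV)
    N=np.hypot(P[...,0]-561,P[...,1]-201)<60
    o=(hsv[...,0]<18)&(hsv[...,1]>150)&N&(P[...,2]>50)&(P[...,2]<95)
    k,l,st,ce=cv2.connectedComponentsWithStats(o.astype(np.uint8))
    for i in range(1,k):
        if st[i,4]>5: print(n,st[i],ce[i].round(1),np.median(P[l==i],0).round(1))
E
python3 lips.py
```

```text
side [259 157   6   9  44] [261.2 161. ] [584.  202.3  75.7]
side [245 165   9   5  20] [249.5 167. ] [536.7 196.7  75.2]
side [242 168   6   4  15] [244.3 169.8] [518.6 193.3  71.1]
top [234 204   5   8  21] [235.1 206.5] [548.3 190.7  65.8]
```

The same snap signature appears at TCP z = 138.3 (5.1 → 1.4 → 5.0 N). I retract and check.

Emit:
step_arm:
  plan:
    - {"offset": [0, 0, -2], "rot": [0, 0, 0], "gripper": 0}
    - {"offset": [0, 0, -5], "rot": [0, 0, 0], "gripper": 0}
    - {"offset": [0, 0, -9], "rot": [0, 0, 0], "gripper": 0}
    - {"offset": [10, -25, -10], "rot": [0, 0, 0], "gripper": 0}
    - {"offset": [10, -25, -10], "rot": [0, 0, 0], "gripper": 0}
    - {"offset": [10, -25, -10], "rot": [0, 0, 0], "gripper": 0}
    - {"offset": [10, -25, -10], "rot": [0, 0, 0], "gripper": 0}
    - {"offset": [10, -25, -10], "rot": [0, 0, 0], "gripper": 0}
    - {"offset": [10, -25, -10], "rot": [0, 0, 0], "gripper": 0}
    - {"offset": [10, -25, -10], "rot": [0, 0, 0], "gripper": 0}

```text
time_s: 23.7
eef_pos: [499.3, -62.4, 237.4]
ee_rot: [-0.001, -0.073, 0.997, 0.0]
force: [-0.3, 1.0, -0.5]
grip_width: -0.001
grip_force: 0.0
```

```bash
python3 lips.py
python3 - <<'E'
from h import *
c=cam('top'); P=pts(c); N=np.hypot(P[...,0]-561.8,P[...,1]-201.6)<15; print('lid z',np.median(P[N][:,2]))
cv2.imwrite('pics/t3.png',cv2.resize(c['color'][165:240,200:280,::-1],None,fx=7,fy=7,interpolation=cv2.INTER_NEAREST))
E
```

```text
side [245 157  20  13 101] [256.6 163.8] [568.  202.   70.3]
side [242 168   7   4  18] [244.4 169.7] [519.9 192.8  71.8]
top [224 185   7   3  17] [226.8 185.9] [601.6 209.8  74.6]
top [223 189  17  25 269] [230.6 200.8] [562.1 202.1  66.4]
top [229 215   7   3  15] [232.1 216.1] [521.8 196.7  72.5]
lid z 65.5600143227282
```

View pics/t3.png

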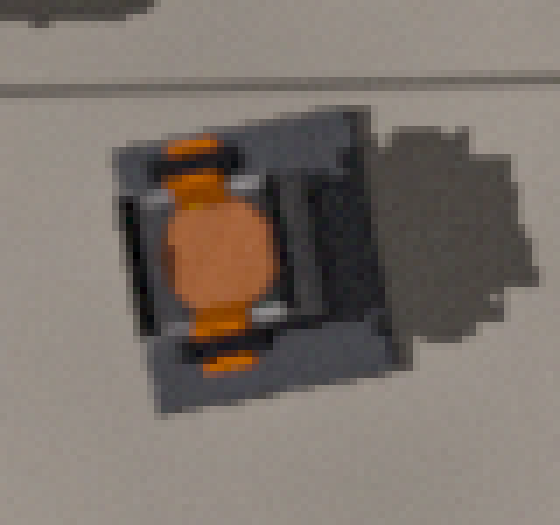

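The top view shows the copper lid at (231,200) held under both shut lips, at z = 65.6, the same height the green tin held. The robot is clear, so I hand the job in.

```bash
python3 -c "
from rig import *
print(finish_job())"
```

```text
the job is handed in; nothing more can be done
None
```

Both tins are loaded in the dispenser, green first and copper on top, with the lips shut over them; the highest upward force I read was about 9 N, against the 24 N limit, and the job was handed in at about 24 s of the 72 s.

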